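# Clear the board and draw out the rolling pin

## Task

Holding the scraper, push the three nutshells off the wooden board into the metal scrap tray beside it, then stand the scraper upright back on the bare counter and let go of it. Then take the rolling pin out of its half-covered box, tilting it to get it through the opening, and finish still holding it in the gripper, level, over the middle of the board and about 15 cm above it. Do not touch the shells with the fingers, and leave the lemon, the mug and the jar where they are.

Things in the scene. Friction and masses are not known exactly. Their poses are not given: they have to be found in the camera images.
- board: fixed dark wooden cutting board, 180 (its x) x 300 (its y) x 30 mm thick; origin at the centre of its underside on the counter, so its top is 30 mm above its origin. The scrap tray stands against its -y end.
- tray: fixed aluminium scrap tray against the board's -y end, turning with it: 190 (x) x 115 (y) mm outside, walls 4 mm thick and 22 mm high (8 mm below the board's top); origin at the centre of its underside, 208.5 mm from the board's origin along the board's -y. Axes of the board.
- scraper: block scraper standing stably on the counter, 28 mm thick (its x), 130 mm long (its y), 80 mm tall, 0.15 to 0.31 kg. Black handle with a red band, 28 mm thick, from 38 to 80 mm height; steel below with a flat foot 28 x 130 mm. Origin at the centre of its underside; z up.
- shell0: half walnut shell, light brown rigid dome, 28 mm across, 13 mm tall, 12 g, flat side down on the board; origin at the centre of its flat underside
- shell1: half walnut shell, light brown rigid dome, 28 mm across, 13 mm tall, 12 g, flat side down on the board; origin at the centre of its flat underside
- shell2: half walnut shell, light brown rigid dome, 28 mm across, 13 mm tall, 12 g, flat side down on the board; origin at the centre of its flat underside
- pin_box: fixed wooden box, open on top except for a fixed cover over its end near the robot. Outside 336 (its x, pointing away from the robot) x 156 (y) x 100 mm high; walls 8, floor 6 mm, inside 320 x 140 mm. Cover 6 mm thick, full width, from the -x end to x = -70 mm, its top at 100 mm height. Origin: centre of the underside. Two grey U cradles inside, see cradle_near and cradle_far.
- opening (a point): centre of the box's top opening, at the height of the box's top (45 mm along the box's +x from its origin, 100 mm up); axes of the box. Opening: 230 mm along x (from x = -70 to +160 mm of the box), shorter than the pin, by 140 mm along y
- cradle_near (a point): where the pin's axis lies on the near U cradle: x = -65 mm in the box, 58 mm up. The cradle is 20 mm long in x, 54 mm wide, flat at 38 mm height with two cheeks 42 mm apart up to 48 mm; before and behind it the box is hollow down to the floor
- cradle_far (a point): the same on the far cradle, x = +65 mm in the box
- rolling_pin: wooden rolling pin, 300 mm long along its x, 0.24 to 0.38 kg: middle part 40 mm in diameter and 180 mm long, at each end a darker handle 22 mm in diameter, 60 mm long. Origin at its middle on the axis, 58 mm above the counter at the start. Lies loose on the cradles along the box's x (same heading), its -x end under the cover. Round: its roll about its x does not matter.
- pin_end_near (a point): end of the rolling pin at its -x, on the axis (starts under the cover)
- pin_end_far (a point): end of the rolling pin at its +x, on the axis
- lemon: yellow half lemon, cut face down, 58 mm across, 38 mm tall; stands on the counter between the board and the box, a bystander; origin at the centre of its underside
- mug: white mug with its handle turned away from the robot, 80 mm across, 90 mm tall, on the counter at the far side; a bystander; origin at the centre of its underside
- jar: white lidded jar, 68 mm across, 85 mm tall, on the counter at the far side; a bystander; origin at the centre of its underside

How it is judged:
By the outcome, as a careful person would: the job done as asked, in the order asked, and still so for the second after the job is handed in, while the arm keeps its last pose, push and grip.
It also fails if it takes over 69 s, if anything falls off the work surface, if the arm or the gripper's body presses on something with over 40 N, if the wrist force passes 120 N, or if a joint passes its speed limit or range.

## Robot

A 7-joint arm with a two-finger parallel gripper is mounted at the origin on the work surface. World frame = base frame: x ahead of the robot, y to its left, z up, the work surface at z = 0. Lengths are in m, angles in rad, forces in N, time in s.
With the tool pointing down it reaches from about 0.425 to 0.95 m from the base axis. Payload 4.7 kg.
Tool frame: the origin (TCP) lies midway between the tips of the shut fingers; the grasp point (between the pads) lies 19 mm behind it; z points along the fingers, y is the line along which they close (so a half turn about z gives the same grasp; the last joint's range is limited). The gripper opens to 85 mm and grips with 20 to 120 N. Pads are 22 mm wide; open, the fingers measure 114 mm over their backs; the gripper's body (76 mm by 85 mm) begins 54 mm behind the grasp point. The pads swing forward as they close: fully open they stand 13 mm farther back than shut.
Start: joints at [-1.243, 0.469, -0.049, 1.532, 0.024, 1.141, -0.082], TCP at [0.236, 0.633, 0.231] pointing down, gripper open.
Joint ranges: [-2.59, 2.59], [-0.33, 1.99], [-1.39, 1.29], [0.1, 2.45], [-1.04, 4.18], [0.21, 1.99], [-2.66, 2.66]. Speed limits (rad/s): [2.57, 2.57, 3.14, 3.14, 3.14, 3.14, 3.14].

## Interface

Orientations are given as a rotation vector (axis times angle).
In Python, from workcell import r, imaging, workorder gives the robot as it stands.
- The arm moves only by the shell command python3 -m inch 'ROWS' [FORCE]. ROWS is JSON, a list of rows, each a list of 7 numbers: the opening in per cent of the stroke, from 0 (shut) to 100 (fully open), then the shift along the tool's x, y, z in mm, then the turn, a rotation vector about the tool's x, y, z in rad. A call has 1 to 12 rows; each row is the pose to reach, as a shift and turn from the pose commanded when the call began, along the tool's axes at that moment; what a row does not reach only later rows make up. A row lasts 1/12 s, in which the tool goes at most 41.7 mm and 7.16 degrees, less where a joint would pass 70% of its speed; a pose out of reach is approached as far as the arm can. A call with a gripper value outside its range is refused whole. The fingers move at their own pace and stop on an object; FORCE is the grip in N (left out, the last holds). Time passes only in rows, so rows that repeat a pose let the fingers close. It gives the time, the measured TCP pose, the force, the opening and the grip force at its end, in the units of the state.
- r.get_state(): the state, without advancing time (a new reading comes with each control period).
- imaging.camera(name): name is "side" or "top" or "wrist"; returns a dict with "pixels" (420x560x3 uint8, red, green, blue), "intrinsics" (3x3 intrinsics, pixels), "pose" (4x4, takes a point from camera to world coordinates); the wrist camera has in their place "hand_eye" (4x4, takes a point from camera to tool coordinates, whose origin is the TCP and whose axes are the flange's). Camera axes: x right, y up, looking along -z (the intrinsics and any distortion apply to the point x, -y, -z); pixel columns grow to the right and rows downward; lengths in m; the calibration is good to about 2 mm. A picture is of the moment at which its call begins: read the wrist's pose just before it. There is no depth.
- workorder.finish_job(): hands the job in; it is judged then, once.
The state is a dict: "clock": time; "qpos": joint angles; "qd": joint speeds; "joint_efforts": joint torques, N m; "position": TCP position; "tcp_rot": TCP orientation; "wrist_force": force on the tool from outside, world axes, zero at the start; "torque": the same for the moment, N m; "gripper_width": opening from 0.0 (shut) to 1.0 (fully open); "grip_force": force on a finger pad.
Only numpy, scipy, OpenCV 4.12 (cv2) and the standard library are available. Lean on these libraries where they do the work, as an engineer would, in place of code of your own. Each camera call takes 0.05 s, during which the arm holds its last target. There are 200 camera calls.

## Working session

There is one attempt and no reset: what is moved stays moved. The work goes in short steps, Python scripts to look and compute and a shell command to move; the robot and the scene stay as the last step left them, time stands still between calls to the robot, and variables do not carry over. Pictures are saved under pics/ and viewed, at most 11 in all, crops included, and the job is handed in when it is done.

```bash
ls; mkdir -p pics
python3 - <<'E'
from workcell import r, imaging, workorder
import cv2,pickle
s=r.get_state();print(s)
d={}
for n in("top","side"):
    c=imaging.camera(n);d[n]=c;print(n,c["intrinsics"],c["pose"],[k for k in c])
    cv2.imwrite(f"pics/{n}0.png",c["pixels"][:,:,::-1])
pickle.dump(d,open("c0.pkl","wb"))
E
```

```text
pics
{'clock': 0.0, 'qpos': array([-1.24288148,  0.46940086, -0.04856857,  1.53372805,  0.02411458,
        1.14097863, -0.08229634]), 'qd': array([ 0.00099668, -0.00015643,  0.00098996, -0.00166874,  0.00146846,
        0.00180178,  0.00048399]), 'joint_efforts': array([ 3.49115790e-04, -5.10317767e+01, -4.64873482e-02, -2.37713134e+01,
        1.06546754e-02,  7.60552852e-03, -3.00120377e-06]), 'position': array([0.23557312, 0.63192369, 0.23027424]), 'tcp_rot': array([-5.57442117e-01, -3.09148906e+00,  3.00479814e-03]), 'wrist_force': array([-0.12974635,  0.80648829, -0.17403874]), 'torque': array([ 0.01049839, -0.00045124, -0.02183863]), 'grip_force': 0.0, 'gripper_width': 1.00624531208357}
top [[517.18777466   0.         277.29491513]
 [  0.         517.18777466 208.10344054]
 [  0.           0.           1.        ]] [[ 0.01597593  0.99552877 -0.09309799  0.46651591]
 [-0.99967804  0.01406778 -0.02111649 -0.02073733]
 [-0.01971239  0.09340537  0.995433    1.22112688]
 [ 0.          0.          0.          1.        ]] ['pixels', 'intrinsics', 'pose']
side [[405.00691785   0.         282.67019372]
 [  0.         405.00691785 209.94849509]
 [  0.           0.           1.        ]] [[-0.9777702   0.12576141 -0.16777811  0.38302792]
 [-0.20962418 -0.56793895  0.79592905  0.80858035]
 [ 0.00480944  0.81340606  0.58167642  0.70418508]
 [ 0.          0.          0.          1.        ]] ['pixels', 'intrinsics', 'pose']
```

View pics/top0.png

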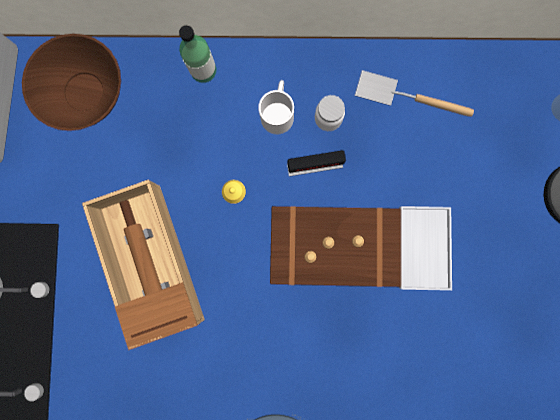

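View pics/side0.png

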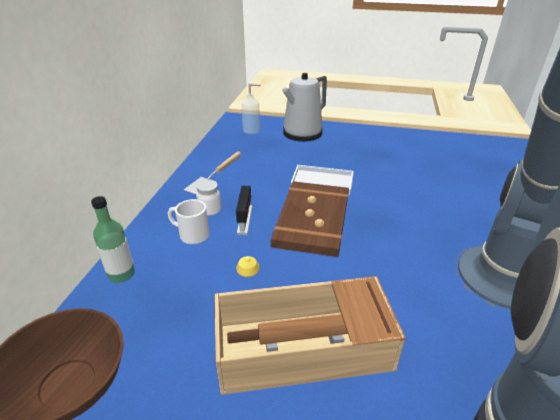

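The top view shows the scraper at (317,162), shells at (310,257), (328,242) and (358,241), the board spanning about (271..401, 206..287), the tray to its right, and the box at (84..203, 182..347) with the pin along about (125,205)-(155,290). The side view agrees with this.

```bash
cat > h.py <<'E'
import numpy as np,cv2,pickle
from scipy.spatial.transform import Rotation as R
def ray(c,uv,pose=None):
    K=c["intrinsics"];T=c["pose"] if pose is None else pose
    uv=np.atleast_2d(np.asarray(uv,float))
    d=np.c_[(uv[:,0]-K[0,2])/K[0,0],-(uv[:,1]-K[1,2])/K[1,1],-np.ones(len(uv))]
    return T[:3,3],d@T[:3,:3].T
def plane(c,uv,z,pose=None):
    o,d=ray(c,uv,pose); return o+d*((z-o[2])/d[:,2])[:,None]
def proj(c,P,pose=None):
    T=c["pose"] if pose is None else pose;K=c["intrinsics"]
    p=(np.atleast_2d(P)-T[:3,3])@T[:3,:3]
    return np.c_[K[0,2]+K[0,0]*p[:,0]/-p[:,2],K[1,2]+K[1,1]*p[:,1]/p[:,2]]
def toolT(s):
    T=np.eye(4);T[:3,:3]=R.from_rotvec(s["tcp_rot"]).as_matrix();T[:3,3]=s["position"];return T
def delta(s,P,yaw,tilt=None):
    "shift in tool mm + rotvec to reach TCP P pointing down, tool y axis heading yaw (mod pi)"
    T=toolT(s);best=None
    for k in(0,np.pi):
        a=yaw+k;y=np.array([np.cos(a),np.sin(a),0]);z=np.array([0,0,-1.]);G=np.c_[np.cross(y,z),y,z]
        if tilt is not None: G=R.from_rotvec(tilt).as_matrix()@G
        rv=R.from_matrix(T[:3,:3].T@G).as_rotvec()
        if best is None or np.linalg.norm(rv)<np.linalg.norm(best): best=rv
    return np.round(T[:3,:3].T@(np.asarray(P)-T[:3,3])*1e3,1),np.round(best,3)
E
python3 - <<'E'
from h import *
d=pickle.load(open("c0.pkl","rb"));c=d["top"];im=c["pixels"];hsv=cv2.cvtColor(im,cv2.COLOR_RGB2HSV)
H,S,V=[hsv[:,:,i].astype(int) for i in range(3)]
def reg(m,x0,y0,x1,y1):
    k=np.zeros_like(m);k[y0:y1,x0:x1]=m[y0:y1,x0:x1];return k.astype(np.uint8)*255
def cont(m): return max(cv2.findContours(m,cv2.RETR_EXTERNAL,cv2.CHAIN_APPROX_NONE)[0],key=cv2.contourArea)[:,0].astype(float)
nb=~((H>100)&(H<130)&(S>120))
brown=((H<20)|(H>170))&(S>70)
def rect(cn,z,n):
    P=plane(c,cn,z)[:,:2];q=cv2.minAreaRect((P*1000).astype(np.float32));print(n,np.round(q,1) if 0 else q);return q
rect(cont(reg(brown,255,195,402,300)),.03,"board")
rect(cont(reg(nb,402,195,465,300)),.022,"tray")
rect(cont(reg(nb&(V<60),280,140,355,180)),.08,"scr black")
red=reg(((H<8)|(H>172))&(S>120),280,140,355,180);ys,xs=np.nonzero(red);print("red",len(xs),xs.min(),xs.max(),ys.min(),ys.max())
m=reg((V>150)&brown,285,215,375,275)
for q in cv2.findContours(m,cv2.RETR_EXTERNAL,cv2.CHAIN_APPROX_NONE)[0]:
    if cv2.contourArea(q)>25:
        (u,v),rad=cv2.minEnclosingCircle(q);print("shell",u,v,rad,plane(c,[[u,v]],.034))
m=reg((H>20)&(H<35)&(S>150),215,170,255,210);q=cont(m);print("lemon",plane(c,[q.mean(0)],.015))
q=cont(reg(nb,70,170,220,360));print("boxouter",cv2.approxPolyDP(q.astype(np.int32)[:,None],4,True)[:,0].tolist())
a=cv2.resize(im[170:360,70:215],None,fx=3.0,fy=3.0,interpolation=cv2.INTER_CUBIC)[:,:,::-1]
b=cv2.resize(im[140:180,280:355],None,fx=4.5,fy=4.5,interpolation=cv2.INTER_CUBIC)[:,:,::-1]
o=np.zeros((570,790,3),np.uint8);o[:570,:435]=a;o[:b.shape[0],445:445+b.shape[1]]=b;cv2.imwrite("pics/z.png",o)
E
```

```text
board ((493.0265197753906, -129.2900848388672), (296.5645751953125, 178.26043701171875), 89.68414306640625)
tray ((492.81085205078125, -340.1686096191406), (112.67533111572266, 192.6403045654297), 89.63094329833984)
scr black ((679.8466186523438, -81.48397064208984), (30.163217544555664, 128.0519561767578), 9.922255516052246)
red 79 288 339 163 171
shell 310.260009765625 256.3399963378906 5.798641681671143 [[ 0.46801108 -0.07258897  0.034     ]]
shell 328.5 242.0 5.590270042419434 [[ 0.50133407 -0.11393287  0.034     ]]
shell 358.5 240.5 5.700977325439453 [[ 0.50581183 -0.18234188  0.034     ]]
shell 292.0 244.5 29.56781768798828 [[ 0.49433357 -0.03056187  0.034     ]]
lemon [[0.61772309 0.10920383 0.015     ]]
boxouter [[148, 179], [82, 202], [128, 350], [204, 320], [162, 192]]
```

View pics/z.png

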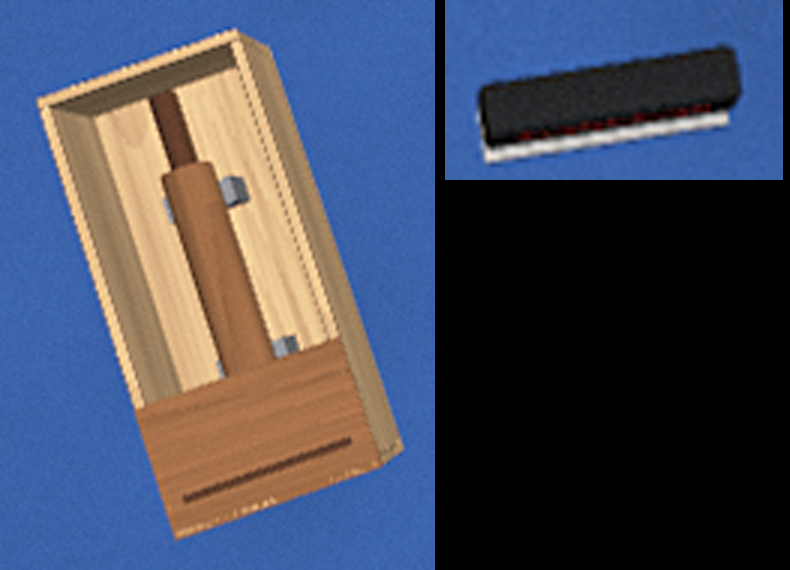

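The zoomed crop shows the box's top corners at full-image pixels (82.7,204), (150,180), (129,349.3) and (197.3,324.7). The scraper's black top runs from about (287,165) to (344,153).

Run:
```python
from h import *
from workcell import r
c=pickle.load(open("c0.pkl","rb"))["top"]
P=plane(c,[[82.7,204],[150,180],[129,349.3],[197.3,324.7]],.1)[:,:2]
l=lambda a,b:np.linalg.norm(P[a]-P[b])
print(P,"L",l(0,2),l(1,3),"W",l(0,1),l(2,3));C=P.mean(0);d=P[0]+P[1]-P[2]-P[3];print("box",C,np.degrees(np.arctan2(d[1],d[0])))
w=P[0]+P[2]-P[1]-P[3];print(np.degrees(np.arctan2(w[1],w[0]))-90)
s=r.get_state();y=np.radians(9.9);print(delta(s,[.680,-.0815,.15],y))
for n,k in(("side",1),):
    cc=pickle.load(open("c0.pkl","rb"))[n];print(proj(cc,np.r_[[.68,-.0815,.08],C,.1].reshape(2,3)))
```

```text
[[0.5743794  0.43049875]
 [0.62949285 0.28406487]
 [0.26413903 0.31486353]
 [0.31848941 0.17016729]] L 0.3310900038622358 0.33120355772795246 W 0.15646205844696082 0.15456701983159302
box [0.44662517 0.29989861] 20.277909052560585
20.606070419187773
(array([-665.6, -513.2,   81.3]), array([-2.000e-03,  1.000e-03,  1.041e+00]))
[[244.09962791 197.25550178]
 [304.60684169 312.68050576]]
```

```bash
python3 -m inch '[[100,-60,-45,0,0,0,0.09],[100,-120,-90,0,0,0,0.18],[100,-180,-135,5,0,0,0.27],[100,-240,-185,10,0,0,0.36],[100,-300,-230,20,0,0,0.45],[100,-360,-275,30,0,0,0.55],[100,-420,-320,40,0,0,0.65],[100,-480,-370,50,0,0,0.75],[100,-540,-415,60,0,0,0.85],[100,-600,-460,70,0,0,0.95],[100,-640,-490,75,0,0,1.041],[100,-666,-513,81,0,0,1.041]]'; python3 -m inch '[[100,-130,-10,10,0,0,0.3],[100,-130,-10,10,0,0,0.3]]' >/dev/null
python3 - <<'E'
from h import *
from workcell import r
s=r.get_state();print(s["position"],s["tcp_rot"],s["clock"]);y=np.radians(9.9);print(delta(s,[.680,-.0815,.15],y))
E
```

```text
clock: 1.1
position: [0.5007, 0.2088, 0.1918]
tcp_rot: [-2.024, -2.402, 0.0]
wrist_force: [0.6, -0.3, -0.2]
gripper_width: 0.997
grip_force: 0.0
[0.50873619 0.12590987 0.18516509] [ 2.31171753e+00  2.12711721e+00 -6.90727764e-04] 1.2667
(array([-192.5,  187.9,   35.2]), array([-0.   ,  0.   , -0.256]))
```

```bash
python3 -m inch '[[100,-192,188,35,0,0,-0.256],[100,-192,188,35,0,0,-0.256],[100,-192,188,35,0,0,-0.256],[100,-192,188,35,0,0,-0.256],[100,-192,188,35,0,0,-0.256],[100,-192,188,35,0,0,-0.256],[100,-192,188,35,0,0,-0.256],[100,-192,188,35,0,0,-0.256],[100,-192,188,35,0,0,-0.256],[100,-192,188,35,0,0,-0.256]]'
python3 - <<'E'
from h import *
from workcell import r,imaging
s=r.get_state();y=np.radians(9.9);print(s["position"],delta(s,[.680,-.0815,.043],y))
c=imaging.camera("wrist");print(c["hand_eye"],c["intrinsics"]);pickle.dump((s,c),open("w1.pkl","wb"))
cv2.imwrite("pics/w1.png",c["pixels"][:,:,::-1])
E
```

```text
clock: 2.1
position: [0.6803, -0.077, 0.1499]
tcp_rot: [-2.012, -2.41, 0.0]
wrist_force: [0.5, 0.1, 0.1]
gripper_width: 0.998
grip_force: 0.0
[ 0.68026752 -0.07697593  0.14991726] (array([ -4.6,  -0.9, 106.9]), array([-0.002, -0.001,  0.007]))
[[-1.78484800e-04  9.64543543e-01  2.63923706e-01  6.66631828e-02]
 [ 9.99999930e-01  8.52345641e-05  3.64773367e-04 -2.53216278e-05]
 [ 3.29344374e-04  2.63923752e-01 -9.64543490e-01 -1.42427457e-01]
 [ 0.00000000e+00  0.00000000e+00  0.00000000e+00  1.00000000e+00]] [[378.54572926   0.         279.27485319]
 [  0.         378.54572926 208.67045908]
 [  0.           0.           1.        ]]
```

View pics/w1.png

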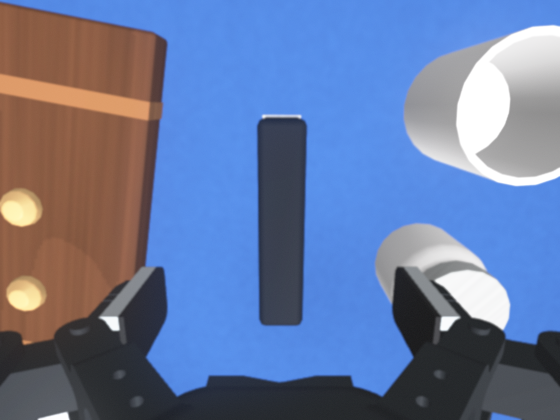

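The wrist view shows the scraper's black top centred and in line with the tool, from (282,118) to (282,325). The jar is on the right at about (450,290).

Run:
```python
from h import *
s,c=pickle.load(open("w1.pkl","rb"));T=toolT(s)@c["hand_eye"]
P=plane(c,[[282,118],[281,325],[259,222],[304,222]],.08,T);print(P,P[:2].mean(0),P[2:].mean(0),np.linalg.norm(P[0]-P[1]),np.linalg.norm(P[3]-P[2]))
print("jar",plane(c,[[468,306]],.085,T))
t=pickle.load(open("c0.pkl","rb"))["top"];print("jar,mug",plane(t,[[331,108],[277,104]],.085))
p=P[:2].mean(0);print(delta(s,[p[0],p[1],.043],np.arctan2(*(P[0]-P[1])[[1,0]])-np.pi/2))
```

```text
[[ 0.67082566 -0.01774569  0.08      ]
 [ 0.69323536 -0.14358807  0.08      ]
 [ 0.6682437  -0.07860863  0.08      ]
 [ 0.69424209 -0.07388078  0.08      ]] [ 0.68203051 -0.08066688  0.08      ] [ 0.6812429 -0.0762447  0.08     ] 0.12782214334064187 0.02642477740833293
jar [[ 0.80251845 -0.10710951  0.085     ]]
jar,mug [[ 0.79995835 -0.11350176  0.085     ]
 [ 0.80792431  0.0077853   0.085     ]]
(array([ -4.1,   1.2, 106.9]), array([-0.002, -0.001,  0.003]))
```

```bash
python3 -m inch '[[100,-4,1,35,0,0,0],[100,-4,1,70,0,0,0],[100,-4,1,95,0,0,0],[100,-4,1,105,0,0,0],[100,-4,1,107,0,0,0],[100,-4,1,107,0,0,0],[0,-4,1,107,0,0,0],[0,-4,1,107,0,0,0],[0,-4,1,107,0,0,0],[0,-4,1,107,0,0,0],[0,-4,1,107,0,0,0],[0,-4,1,107,0,0,0]]' 80; python3 -m inch '[[0,0,0,0,0,0,0],[0,0,0,0,0,0,0],[0,0,0,0,0,0,0],[0,0,0,0,0,0,0]]'
```

```text
clock: 3.15
position: [0.6832, -0.0818, 0.0447]
tcp_rot: [2.014, 2.41, 0.002]
wrist_force: [-0.1, 0.9, 4.5]
gripper_width: 0.321
grip_force: 79.5
clock: 3.48
position: [0.6832, -0.0818, 0.0447]
tcp_rot: [2.014, 2.41, 0.002]
wrist_force: [-1.0, 0.5, 5.3]
gripper_width: 0.319
grip_force: 79.5
```

```bash
python3 -m inch '[[0,0,0,-30,0,0,0],[0,0,0,-60,0,0,0],[0,0,0,-90,0,0,0],[0,0,0,-110,0,0,0],[0,0,0,-110,0,0,0],[0,0,0,-110,0,0,0]]'
python3 - <<'E'
from h import *
from workcell import r
s=r.get_state();print(s["position"],s["wrist_force"],s["grip_force"],delta(s,[.487,-.018,.115],np.radians(89.7)),s["qpos"])
E
```

```text
clock: 3.98
position: [0.6827, -0.0817, 0.154]
tcp_rot: [2.014, 2.41, 0.001]
wrist_force: [-0.5, -0.4, -2.5]
gripper_width: 0.318
grip_force: 79.3
[ 0.68274654 -0.08174102  0.15401242] [-0.4966358  -0.42215003 -2.46227614] 79.2507541179657 (array([  97.6, -181.3,   38.8]), array([ 1.000e-03,  1.000e-03, -1.387e+00])) [-0.19676501  0.57426214  0.3788853   1.59778064 -0.23922286  1.0144788
  0.43264317]
```

```bash
python3 -m inch '[[0,10,-20,0,0,0,-0.12],[0,20,-40,0,0,0,-0.24],[0,30,-60,5,0,0,-0.36],[0,40,-80,10,0,0,-0.48],[0,50,-100,15,0,0,-0.6],[0,60,-120,20,0,0,-0.72],[0,70,-140,25,0,0,-0.84],[0,80,-155,30,0,0,-0.96],[0,90,-165,35,0,0,-1.08],[0,97,-175,39,0,0,-1.2],[0,97,-181,39,0,0,-1.32],[0,97,-181,39,0,0,-1.387]]';python3 -m inch '[[0,0,0,0,0,0,0],[0,0,0,0,0,0,0]]'
python3 - <<'E'
from h import *
from workcell import r,imaging
s=r.get_state();print(s["position"],delta(s,[.487,-.018,.0765],np.radians(89.7)))
c=imaging.camera("wrist");cv2.imwrite("pics/w2.png",c["pixels"][:,:,::-1])
E
```

```text
clock: 4.98
position: [0.4833, -0.0181, 0.1121]
tcp_rot: [0.002, -3.135, -0.0]
wrist_force: [-0.3, 0.1, -2.2]
gripper_width: 0.319
grip_force: 79.5
clock: 5.15
position: [0.4861, -0.0185, 0.1133]
tcp_rot: [-0.011, -3.139, -0.0]
wrist_force: [-0.3, 0.3, -1.2]
gripper_width: 0.317
grip_force: 79.5
[ 0.48608867 -0.01850466  0.11327493] (array([-1. ,  0.5, 36.8]), array([ 0.   , -0.003, -0.001]))
```

View pics/w2.png

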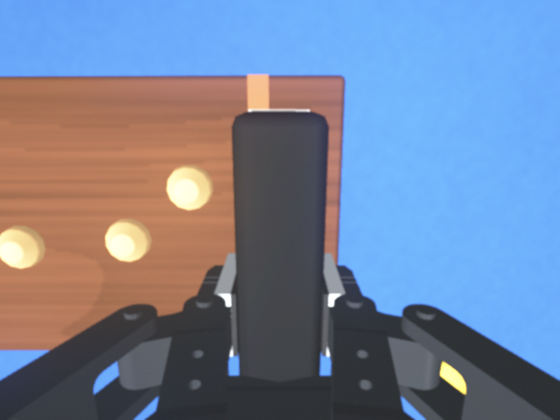

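The wrist view shows the scraper square to the board at its +y end. All three shells are ahead of the leading face (nearest at (189,188)) and within its length.

```bash
python3 -m inch '[[0,-1,0,15,0,0,0],[0,-1,0,28,0,0,0],[0,-1,0,34,0,0,0],[0,-1,0,36,0,0,0],[0,-1,0,36,0,0,0],[0,-1,-8,36,0,0,0],[0,-1,-16,36,0,0,0],[0,-1,-24,36,0,0,0],[0,-1,-32,36,0,0,0],[0,-1,-40,36,0,0,0],[0,-1,-48,36,0,0,0],[0,-1,-56,36,0,0,0]]'; python3 -m inch '[[0,0,-9,0,0,0,0],[0,0,-18,0,0,0,0],[0,0,-27,0,0,0,0],[0,0,-36,0,0,0,0],[0,0,-45,0,0,0,0],[0,0,-54,0,0,0,0],[0,0,-63,0,0,0,0],[0,0,-72,0,0,0,0],[0,0,-81,0,0,0,0],[0,0,-90,0,0,0,0],[0,0,-99,0,0,0,0],[0,0,-108,0,0,0,0]]';python3 - <<'E'
from h import *
from workcell import r,imaging
s=r.get_state();print(s["position"])
o=[imaging.camera(n)["pixels"] for n in("wrist","top")]
a=np.zeros((420,790,3),np.uint8);a[:,:395]=o[0][:,:395];a[:300,395:795]=cv2.resize(o[1][180:330,260:457],(395,300));cv2.imwrite("pics/w3.png",a[:,:,::-1])
E
```

```text
clock: 6.2
position: [0.488, -0.0755, 0.0788]
tcp_rot: [0.008, 3.141, 0.0]
wrist_force: [-0.6, 0.3, -1.0]
gripper_width: 0.319
grip_force: 79.5
clock: 7.2
position: [0.4874, -0.1833, 0.0786]
tcp_rot: [-0.008, -3.141, -0.0]
wrist_force: [-0.4, 0.7, -1.1]
gripper_width: 0.313
grip_force: 79.5
[ 0.48742734 -0.18334914  0.07863805]
```

View pics/w3.png

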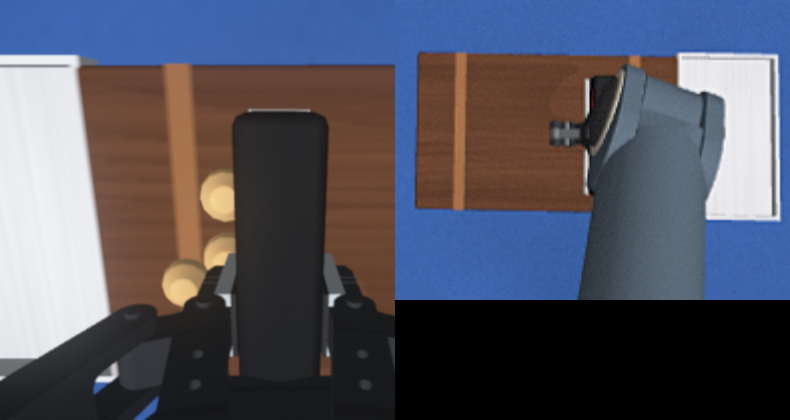

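The shells are gathered against the leading face (at about (222,195), (225,250) and (185,282)), and the scraper is level and steady. I'll continue the sweep.

```bash
python3 -m inch '[[0,0,-9,0,0,0,0],[0,0,-18,0,0,0,0],[0,0,-27,0,0,0,0],[0,0,-36,0,0,0,0],[0,0,-45,0,0,0,0],[0,0,-54,0,0,0,0],[0,0,-61,0,0,0,0],[0,0,-68,0,0,0,0],[0,0,-75,0,0,0,0],[0,0,-82,0,0,0,0],[0,0,-88,0,0,0,0],[0,0,-94,0,0,0,0]]'; python3 -m inch '[[0,0,-6,0,0,0,0],[0,0,-12,0,0,0,0],[0,0,-18,0,0,0,0],[0,0,-24,0,0,0,0],[0,0,-24,0,0,0,0],[0,0,-24,0,0,0,0],[0,0,-24,-30,0,0,0],[0,0,-24,-60,0,0,0],[0,0,0,-80,0,0,0],[0,0,30,-80,0,0,0],[0,0,60,-80,0,0,0],[0,0,60,-80,0,0,0]]';python3 - <<'E'
from h import *
from workcell import r,imaging
s=r.get_state();print(s["position"],delta(s,[.683,-.082,.12],np.radians(9.9)))
o=[imaging.camera(n)["pixels"] for n in("wrist","side")]
a=np.zeros((420,790,3),np.uint8);a[:,:395]=o[0][:,:395];a[:300,395:795]=cv2.resize(o[1][140:290,210:407],(395,300));cv2.imwrite("pics/w4.png",a[:,:,::-1])
E
```

```text
clock: 8.3
position: [0.487, -0.2772, 0.0786]
tcp_rot: [-0.008, -3.142, 0.0]
wrist_force: [-0.6, -0.1, -1.7]
gripper_width: 0.315
grip_force: 79.5
clock: 9.3
position: [0.4879, -0.2087, 0.1589]
tcp_rot: [0.007, -3.141, -0.008]
wrist_force: [0.0, 0.9, -2.4]
gripper_width: 0.32
grip_force: 79.7
[ 0.48788303 -0.20871     0.15887839] (array([-195.7,  125.6,   39.5]), array([ 0.004, -0.004,  1.403]))
```

View pics/w4.png

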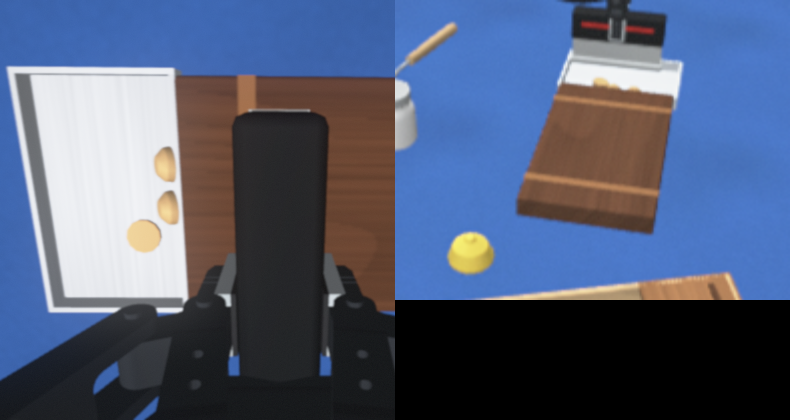

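The shells are all inside the tray, at (165,163), (168,207) and (144,236), and the board is empty. The scraper goes back next.

```bash
python3 -m inch '[[0,-15,10,0,0,0,0.12],[0,-30,20,0,0,0,0.24],[0,-45,30,0,0,0,0.36],[0,-60,40,0,0,0,0.48],[0,-80,50,0,0,0,0.6],[0,-100,60,0,0,0,0.72],[0,-120,75,0,0,0,0.84],[0,-140,90,0,0,0,0.96],[0,-160,105,0,0,0,1.08],[0,-180,115,0,0,0,1.2],[0,-196,125,0,0,0,1.32],[0,-196,125,0,0,0,1.4]]';python3 -m inch '[[0,0,0,0,0,0,0],[0,0,0,0,0,0,0],[0,0,0,30,0,0,0],[0,0,0,60,0,0,0],[0,0,0,80,0,0,0],[0,0,0,90,0,0,0],[0,0,0,96,0,0,0],[0,0,0,100,0,0,0],[0,0,0,104,0,0,0],[0,0,0,104,0,0,0]]'
python3 - <<'E'
from h import *
from workcell import r,imaging
s=r.get_state();print(s["position"],delta(s,[.683,-.082,.0447],np.radians(9.9)))
E
```

```text
clock: 10.4
position: [0.6873, -0.0894, 0.1578]
tcp_rot: [2.03, 2.396, 0.003]
wrist_force: [0.2, 0.9, -1.4]
gripper_width: 0.315
grip_force: 79.6
clock: 11.23
position: [0.6843, -0.0927, 0.0552]
tcp_rot: [2.029, 2.397, 0.001]
wrist_force: [-0.0, 0.2, -1.3]
gripper_width: 0.316
grip_force: 79.7
[ 0.68429682 -0.09274798  0.05520437] (array([10.8,  0.5, 10.5]), array([ 0.001,  0.   , -0.007]))
```

```bash
python3 -m inch '[[0,6,0,3,0,0,0],[0,10,0,6,0,0,0],[0,10,0,8,0,0,0],[0,10,0,9,0,0,0],[0,10,0,10,0,0,0],[0,10,0,10,0,0,0],[0,10,0,10,0,0,0]]'
```

```text
clock: 11.82
position: [0.6824, -0.0828, 0.0448]
tcp_rot: [2.03, 2.397, 0.0]
wrist_force: [-0.3, -0.2, -1.8]
gripper_width: 0.318
grip_force: 79.9
```

```bash
python3 -m inch '[[0,0,0,1,0,0,0],[0,0,0,1,0,0,0]]'
```

```text
clock: 11.98
position: [0.6824, -0.0828, 0.0447]
tcp_rot: [2.03, 2.398, 0.0]
wrist_force: [-2.6, 1.3, 4.8]
gripper_width: 0.315
grip_force: 80.4
```

```bash
python3 -m inch '[[100,0,0,0,0,0,0],[100,0,0,0,0,0,0],[100,0,0,0,0,0,0],[100,0,0,0,0,0,0],[100,0,0,0,0,0,0],[100,0,0,-10,0,0,0],[100,0,0,-40,0,0,0],[100,0,0,-80,0,0,0],[100,0,0,-120,0,0,0],[100,0,0,-160,0,0,0],[100,0,0,-190,0,0,0],[100,0,0,-190,0,0,0]]'
python3 - <<'E'
from h import *
from workcell import r,imaging
s=r.get_state();print(s["position"],s["qpos"],delta(s,[.479,.312,.24],np.radians(110.4)))
o=[imaging.camera(n)["pixels"] for n in("wrist","side")]
a=np.zeros((420,790,3),np.uint8);a[:,:395]=o[0][:,100:495];a[:300,395:795]=cv2.resize(o[1][140:290,210:407],(395,300));cv2.imwrite("pics/w5.png",a[:,:,::-1])
E
```

```text
clock: 12.98
position: [0.6861, -0.0837, 0.2431]
tcp_rot: [2.022, 2.388, 0.014]
wrist_force: [1.3, 0.3, 1.2]
gripper_width: 1.0
grip_force: 0.0
[ 0.68612829 -0.08373605  0.24309099] [-0.19053437  0.49339897  0.3734047   1.50740217 -0.19068995  1.16147001
  0.38139482] (array([ 4.245e+02, -1.391e+02, -4.000e-01]), array([ 0.015, -0.007,  1.38 ]))
```

View pics/w5.png

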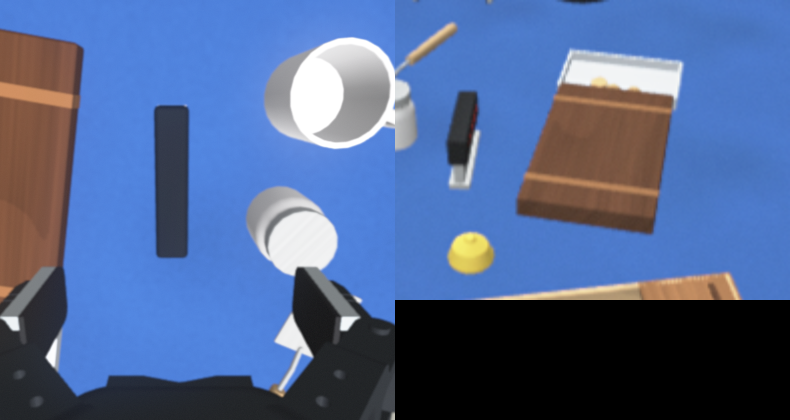

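The scraper stands upright on the counter, released, and the jar and mug have not moved. Next I'll go above the pin.

```bash
python3 -m inch '[[100,35,-12,0,0,0,0.12],[100,70,-24,0,0,0,0.24],[100,105,-36,0,0,0,0.36],[100,140,-46,0,0,0,0.48],[100,175,-58,0,0,0,0.6],[100,210,-70,0,0,0,0.72],[100,245,-80,0,0,0,0.84],[100,285,-92,0,0,0,0.96],[100,320,-104,0,0,0,1.08],[100,360,-116,0,0,0,1.2],[100,400,-130,0,0,0,1.32],[100,424,-139,0,0,0,1.38]]';python3 -m inch '[[100,0,0,0,0,0,0],[100,0,0,0,0,0,0],[100,0,0,0,0,0,0]]'
python3 - <<'E'
from h import *
from workcell import r,imaging
s=r.get_state();print(s["qpos"],delta(s,[.479,.312,.12],np.radians(110.4)))
c=imaging.camera("wrist");pickle.dump((s,c),open("w6.pkl","wb"));cv2.imwrite("pics/w6.png",c["pixels"][:,:,::-1])
E
```

```text
clock: 14.08
position: [0.4724, 0.3149, 0.2321]
tcp_rot: [3.092, 0.553, -0.005]
wrist_force: [0.5, 0.0, -0.4]
gripper_width: 1.002
grip_force: 0.0
clock: 14.33
position: [0.4748, 0.3116, 0.2327]
tcp_rot: [3.09, 0.557, -0.002]
wrist_force: [0.3, 0.5, 0.3]
gripper_width: 1.0
grip_force: 0.0
[-1.09769073  0.31919694  0.56105506  1.81563303 -0.19089964  1.06311094
 -1.67947416] (array([  4.3,   0.9, 112.7]), array([0.002, 0.002, 0.001]))
```

View pics/w6.png

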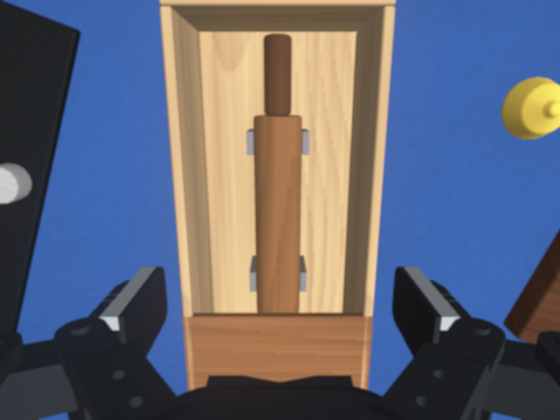

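The wrist view shows the pin centred in the box and parallel to the tool's x axis. Its far end is at (278,37), its shoulder at (278,117), and the cover edge is at row 315.

Run:
```python
from h import *
s,c=pickle.load(open("w6.pkl","rb"));T=toolT(s)@c["hand_eye"];Ti=np.linalg.inv(toolT(s))
def loc(uv,z): 
    p=plane(c,[uv],z,T)[0]; return np.round(p,4),np.round((Ti@np.r_[p,1])[:3]*1e3,1)
print("far end",loc([278,36],.066));print("shoulder",loc([277.5,116],.074));print("axis near cover",loc([278,305],.078))
print("cover edge",loc([278,314],.1));print("wall outer",loc([278,1],.1),"walls",loc([178,160],.1),loc([382,160],.1))
```

```text
far end (array([0.5837, 0.3529, 0.066 ]), array([116.7,  -0.9, 166.5]))
shoulder (array([0.5289, 0.3329, 0.074 ]), array([ 58.5,  -1.3, 158.6]))
axis near cover (array([0.3785, 0.2766, 0.078 ]), array([-102.2,   -1.1,  154.9]))
cover edge (array([0.3826, 0.2781, 0.1   ]), array([-97.9,  -1. , 132.9]))
wall outer (array([0.5984, 0.3583, 0.1   ]), array([132.3,  -0.8, 132.5])) walls (array([0.4752, 0.3901, 0.1   ]), array([ 28.1, -73.6, 132.5])) (array([0.5271, 0.251 , 0.1   ]), array([ 28. ,  74.8, 132.8]))
```

```bash
python3 -m inch '[[100,2,-1,40,0,0,0],[100,2,-1,80,0,0,0],[100,2,-1,115,0,0,0],[100,2,-1,140,0,0,0],[100,2,-1,160,0,0,0],[100,2,-1,175,0,0,0],[100,2,-1,186,0,0,0],[100,2,-1,192,0,0,0],[100,2,-1,193,0,0,0],[100,2,-1,193,0,0,0],[100,2,-1,193,0,0,0]]';python3 -m inch '[[0,0,0,0,0,0,0],[0,0,0,0,0,0,0],[0,0,0,0,0,0,0],[0,0,0,0,0,0,0],[0,0,0,0,0,0,0],[0,0,0,0,0,0,0],[0,0,0,0,0,0,0],[0,0,0,0,0,0,0]]' 100
```

```text
clock: 15.3
position: [0.4779, 0.313, 0.0424]
tcp_rot: [-3.092, -0.553, -0.002]
wrist_force: [-2.7, -0.6, 6.2]
gripper_width: 1.001
grip_force: 2.6
clock: 15.97
position: [0.4772, 0.3141, 0.0415]
tcp_rot: [-3.091, -0.556, -0.001]
wrist_force: [-1.2, -1.1, 5.3]
gripper_width: 0.44
grip_force: 99.3
```

```bash
python3 -m inch '[[0,1,0,-7,0,0.04,0],[0,1.5,0,-13,0,0.087,0],[0,2,0,-18,0,0.13,0],[0,2.8,0,-23,0,0.175,0],[0,3.3,0,-29,0,0.22,0],[0,3.8,0,-34,0,0.262,0],[0,4.2,0,-40,0,0.305,0],[0,4.5,0,-45,0,0.349,0],[0,4.5,0,-45,0,0.349,0],[0,4.5,0,-45,0,0.349,0]]'
python3 - <<'E'
from h import *
from workcell import r,imaging
s=r.get_state();print(s["position"],s["qpos"],s["torque"])
a=imaging.camera("side")["pixels"][220:400,180:420];b=imaging.camera("wrist")["pixels"]
o=np.zeros((600,480,3),np.uint8);o[:360]=cv2.resize(a,(480,360));o[360:]=cv2.resize(b,(320,240))[:,:].repeat(1,0).copy() if 0 else cv2.resize(b,(480,240));cv2.imwrite("pics/w7.png",o[:,:,::-1])
E
```

```text
clock: 16.8
position: [0.4798, 0.3155, 0.0851]
tcp_rot: [-2.988, -0.54, -0.523]
wrist_force: [0.1, 0.3, -2.7]
gripper_width: 0.439
grip_force: 100.3
[0.47977165 0.31554392 0.08510119] [-1.14493142  0.41080453  0.52644838  2.17572156 -0.32540198  0.28815184
 -1.60487903] [-0.15477839  0.46593493  0.02405469]
```

View pics/w7.png

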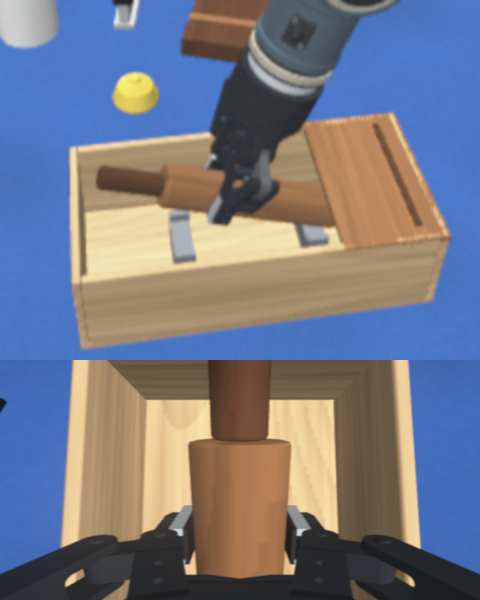

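The side view shows the pin tilted with its far end up and clear of the cradles. The pin is held firmly. I'll slide it out along its axis, then lift.

```bash
python3 -m inch '[[0,12,0,0,0,0,0],[0,24,0,0,0,0,0],[0,36,0,0,0,0,0],[0,48,0,0,0,0,0],[0,60,0,0,0,0,0],[0,72,0,0,0,0,0],[0,84,0,0,0,0,0],[0,96,0,0,0,0,0],[0,104,0,0,0,0,0],[0,104,0,0,0,0,0]]';python3 -m inch '[[0,7,0,-19,0,0,0],[0,14,0,-38,0,0,0],[0,21,0,-57,0,0,0],[0,28,0,-76,0,0,0],[0,35,0,-95,0,0,0],[0,44,0,-122,0,0,0],[0,44,0,-122,0,0,0]]';python3 - <<'E'
from h import *
from workcell import r
s=r.get_state();print(s["qpos"],s["torque"])
# level pin; heading of tool y = 90deg (pin along world x?) candidates
for pin_yaw in(20.4,0,-20,-40,90):
    y=np.radians(pin_yaw);x=np.array([np.cos(y),np.sin(y),0])
    print(pin_yaw,delta(s,np.array([.493,-.129,.18-.016])+.033*x,y+np.pi/2))
E
```

```text
clock: 17.73
position: [0.5747, 0.3505, 0.1219]
tcp_rot: [-2.986, -0.537, -0.53]
wrist_force: [-0.0, 0.6, -3.0]
gripper_width: 0.436
grip_force: 100.3
clock: 18.32
position: [0.5745, 0.3509, 0.2565]
tcp_rot: [-2.98, -0.536, -0.538]
wrist_force: [1.6, -0.5, -1.4]
gripper_width: 0.441
grip_force: 100.8
[-1.17026438  0.32758474  0.65570048  1.81478084 -0.18943903  0.71779823
 -1.66949923] [-0.13995232  0.3304749  -0.00865626]
20.4 (array([-229.5,  421.5,   11.5]), array([-0.003, -0.358,  0.   ]))
0 (array([-231.4,  433. ,   10.8]), array([-0.067, -0.353,  0.352]))
-20 (array([-236.9,  442.9,    8.7]), array([-0.129, -0.342,  0.697]))
-40 (array([-245.1,  450.2,    5.6]), array([-0.191, -0.322,  1.043]))
90 (array([-249.7,  390.6,    4.1]), array([ 0.214, -0.314, -1.201]))
```

```bash
python3 -m inch '[[0,-15,30,0,-0.01,-0.05,0.04],[0,-35,65,0,-0.02,-0.1,0.08],[0,-55,103,0,-0.03,-0.15,0.12],[0,-75,140,0,-0.04,-0.2,0.17],[0,-95,178,2,-0.05,-0.25,0.22],[0,-115,215,4,-0.06,-0.3,0.27],[0,-135,253,6,-0.067,-0.353,0.32],[0,-155,290,8,-0.067,-0.353,0.352],[0,-175,328,9,-0.067,-0.353,0.352],[0,-195,365,10,-0.067,-0.353,0.352],[0,-215,403,11,-0.067,-0.353,0.352],[0,-231,433,11,-0.067,-0.353,0.352]]';python3 -m inch '[[0,0,0,0,0,0,0],[0,0,0,0,0,0,0],[0,0,0,0,0,0,0],[0,0,0,0,0,0,0],[0,0,0,0,0,0,0]]'
python3 - <<'E'
from h import *
from workcell import r,imaging
s=r.get_state();print(s["position"],s["qpos"],delta(s,[.526,-.129,.164],np.radians(90)))
d={n:imaging.camera(n) for n in("side","wrist","top")};pickle.dump((s,d),open("w8.pkl","wb"))
a=d["side"]["pixels"][100:300,200:400];o=np.zeros((400,790,3),np.uint8);o[:,:400]=cv2.resize(a,(400,400));o[:293,400:790]=cv2.resize(d["wrist"]["pixels"],(390,293));cv2.imwrite("pics/w8.png",o[:,:,::-1])
E
```

```text
clock: 19.32
position: [0.5223, -0.1313, 0.1603]
tcp_rot: [3.136, 0.001, -0.012]
wrist_force: [1.5, -0.4, -2.2]
gripper_width: 0.441
grip_force: 100.8
clock: 19.73
position: [0.5239, -0.1279, 0.1614]
tcp_rot: [3.136, 0.006, -0.011]
wrist_force: [-0.3, -0.4, -2.9]
gripper_width: 0.441
grip_force: 101.0
[ 0.52385655 -0.12794716  0.16141784] [-0.43748745  0.40057819  0.76695889  1.96119015 -0.33846296  0.91809154
 -1.06678408] (array([ 2.1,  1.1, -2.6]), array([0.005, 0.007, 0.004]))
```

View pics/w8.png

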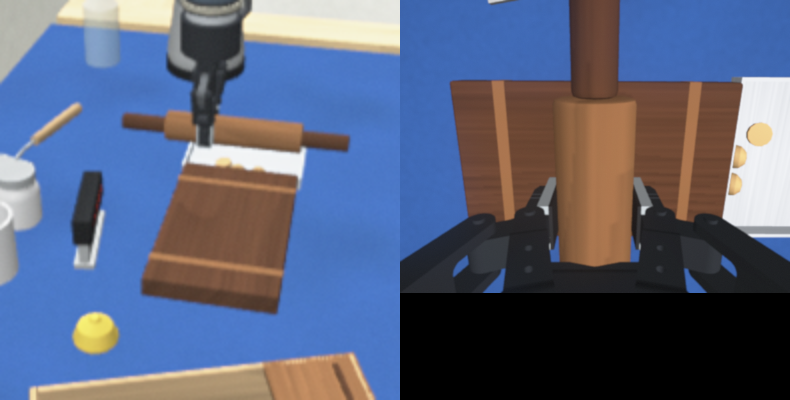

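The side view shows the pin held over the board with its ends at about (261,160.5) and (374,171.5). The scraper is standing, and the lemon, mug and jar are in place. I'll check that the pin is level by intersecting the end rays with the pin's vertical plane.

Run:
```python
from h import *
s,d=pickle.load(open("w8.pkl","rb"));c=d["side"]
im=c["pixels"];hsv=cv2.cvtColor(im,cv2.COLOR_RGB2HSV)
m=(((hsv[...,0]<20)|(hsv[...,0]>170))&(hsv[...,1]>90));k=np.zeros(m.shape,np.uint8);k[150:185,255:382]=m[150:185,255:382]
for u in(264,270,276,285,290,295,325,335,345,358,364,370):
    v=np.nonzero(k[:,u])[0]
    if len(v)==0: continue
    v0=(v.min()+v.max())/2
    o,q=ray(c,[[u,v0]]);p=o+q[0]*((-.128-o[1])/q[0,1]);print(u,v.min(),v.max(),np.round(p,4))
ys,xs=np.nonzero(k[:,:]);print(xs.min(),xs.max())
for u,v in((260.5,160.5),(375,171.5)):
    o,q=ray(c,[[u,v]]);print(o+q[0]*((-.128-o[1])/q[0,1]))
T=toolT(s)@d["wrist"]["hand_eye"]
```

```text
264 157 162 [ 0.6328 -0.128   0.179 ]
270 158 163 [ 0.6161 -0.128   0.1779]
276 159 163 [ 0.5996 -0.128   0.1784]
285 156 168 [ 0.5749 -0.128   0.1783]
290 156 169 [ 0.5612 -0.128   0.1784]
295 157 184 [ 0.5471 -0.128   0.1556]
325 160 172 [ 0.4674 -0.128   0.1793]
335 161 173 [ 0.4411 -0.128   0.1795]
345 162 174 [ 0.415  -0.128   0.1797]
358 167 172 [ 0.3814 -0.128   0.1795]
364 168 173 [ 0.3659 -0.128   0.1784]
370 168 173 [ 0.3508 -0.128   0.1803]
262 373
[ 0.64263044 -0.128       0.17476042]
[ 0.33796795 -0.128       0.17898402]
```

Run:
```python
from workcell import workorder
print(workorder.finish_job())
```

```text
the job is handed in; nothing more can be done
None
```

The job is handed in: the three shells are in the tray and the scraper is standing released on the counter. The rolling pin is held level over the middle of the board, about 15 cm up, and the lemon, mug and jar were not touched.

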